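# Stow the ink blades in the bench dock

### The job

Put the two ink blades away in the wooden blade dock: swing its wire keeper bail up and fully back, slide the wide scraper fully home into the wide slot and the narrow ink knife fully home into the narrow slot, in either order, then swing the bail all the way down again so that it bars the handles in. Leave the other things on the table where they are.

Things in the scene. Friction and masses are not known exactly. Their poses are not given: they have to be found in the camera images.
- dock: Fixed wooden blade dock (mm). Origin on the table, +x to its back, +y its left seen from the robot; yaw varies. Base board x=-86..115, y=-125..125, top z=12 (handles lie on it), cut back to x=-25 at y=-35..35 for fingers. Block x=20..115, y=-112..112, top z=48, slots in front. Fully home: tool origin at x=4, z=12, y=55 (scraper) or -55 (knife), tool +y along dock -x
- wide_mouth (a point): centre of the wide slot's mouth in the block's front face, dock frame (20, 55, 22) mm; slot 54 wide, 8 high (z=18..26), 82 deep to a solid stop that the blade's tip meets when fully home
- narrow_mouth (a point): centre of the narrow slot's mouth in the block's front face, dock frame (20, -55, 22) mm; slot 30 wide, 8 high (z=18..26), 82 deep to a solid stop that the blade's tip meets when fully home
- keeper (a joint): angle (rad) of the keeper bail, a U of 9 mm steel rod 235 wide round the block: 0 down (closed), 2.1 fully back (stop); starts at 0 to 0.35. Turns about dock y through keeper_hinge, bar 133 mm from it: dock bar x=30-133cos, z=24+133sin (mm). Stiff, stays where left; 1 to 2 N at the bar moves it. Down, the bar is 4.5 mm in front of the butts of blades fully home
- keeper_hinge (a point): middle of the bail's hinge axis, dock frame (30, 0, 24) mm, fixed to the dock; axes as the dock's. Raised, the bail's arms stand up on both sides of the block: bring blades in from the front. Behind the dock a light box 113 mm high begins at world x=0.709 (y=-0.10..0.33); a lamp post at x=0.62, y=-0.20 carries a switch box at z=0.38..0.50, front at x=0.57
- keeper_grip (a point): centre of the rubber sleeve in the middle of the bail's bar, where to grip it: 14 mm thick, 60 long along dock y; it turns between the fingers, so the gripper can keep pointing down through the swing. Moves with the bail
- scraper: Wide ink scraper lying flat, 50x195x17 mm, 0.08 kg. Origin: middle of its length, on the underside; -y to the blade tip (98 mm away), +y to the butt (98 mm). Blade 50 wide, z=8..10, y=-98..-8; wooden handle up to 32 wide, 17 high, y=-12..98; grip across x near y=40. Lies left of the dock, blade pointing roughly left (world +y); either tool may be the nearer one
- ink_knife: Narrow ink knife lying flat, 26x196x18 mm, 0.09 kg. Origin: middle of its length, on the underside; -y to the round blade tip (98 mm away), +y to the butt (98 mm). Blade 26 wide, z=8..10; wooden handle 24 wide, 18 high, y=-10..98, brass ferrule; grip across x near y=40. Lies left of the dock like the scraper, blade pointing roughly left (world +y)
- loupe: Bystander: black upright loupe, 36 mm across, 42 high, origin centre of underside; right of the dock
- ink_tin_ochre: Bystander: small ink tin, 68 across, 70 high, origin centre of underside; right part of the table
- jar_black_3: Bystander: tall black jar, 86 across, 115 high, origin centre of underside; far left
- tool_jar: Bystander: jar with pens in it, 77 across, 162 high, origin centre of underside; behind the lamp post
- tape_masking: Bystander: roll of masking tape lying flat, 104 across, 25 high, origin centre of underside; right edge
- brush_a: Bystander: flat paint brush lying along the right edge, 50x215x14, origin centre of underside
- marker_black: Bystander: marker lying on the right part of the table, 15x138x16, origin centre of underside
- blade_pack: Bystander: small flat carton, 32x60x14, origin centre of underside; right of the dock
- card_deck: Bystander: low stack of blank cards, 66x95x16, origin centre of underside; left of the dock, at the back

How it is judged:
By the outcome, as a careful person would: the job done as asked, in the order asked, and still so for the second after the job is handed in, with the robot touching nothing.
It also fails if it takes over 72 s, if anything falls off the work surface, if the arm or the gripper's body presses on something with over 40 N, if the wrist force passes 120 N, or if a joint passes its speed limit or range.

### The arm

A 6-joint arm with a two-finger parallel gripper is mounted at the origin on a cart in front of the work surface, level with it; the furniture and walls round the work are solid. World frame = base frame: x ahead of the robot, y to its left, z up, the work surface at z = 0. Lengths are in m, angles in rad, forces in N, time in s.
With the tool pointing down it reaches from about 0.35 to 0.775 m from the base axis. Payload 5.5 kg.
Tool frame: the origin (TCP) lies between the finger pads, 19 mm behind the fingertips; this is the grasp point; z points along the fingers, y is the line along which they close (so a half turn about z gives the same grasp; the last joint's range is limited). The gripper opens to 85 mm and grips with 20 to 120 N. Pads are 22 mm wide; open, the fingers measure 114 mm over their backs; the gripper's body (76 mm by 85 mm) begins 54 mm behind the grasp point. The pads swing forward as they close: fully open they stand 13 mm farther back than shut.
Start: joints at [0.972, 0.313, 0.046, 1.304, 0, 1.431], TCP at [0.255, 0.516, 0.25] pointing down, gripper open.
Joint ranges: [-2.76, 2.76], [-0.86, 1.69], [-1.03, 1.26], [-2.2, 2.34], [-1.47, 1.5], [-3.14, 3.14]. Speed limits (rad/s): [2.57, 2.57, 3.14, 3.14, 3.14, 3.14].

### API

Orientations are given as a unit quaternion [w, x, y, z].
In Python, from workcell import status, optics, hand_in gives the robot as it stands.
- The arm moves only by the shell command python3 -m handwheel 'ROWS' [FORCE]. ROWS is a JSON object whose one key "deltas" holds a list of rows, each a list of 5 numbers: the opening, from -1 (shut) to 1 (fully open), then the shift along the tool's x, y, z in units of 40 mm (1.0 is 40 mm), then the turn about the tool's z in units of 10 degrees (1.0 is 10 degrees). In form: {"deltas": [[jaw, x, y, z, roll], ...]}. A call has 1 to 20 rows; each row shifts and turns the commanded pose from where the row before left it, along the tool's axes as they then stand; what a row does not reach is not made up. A row lasts 1/8 s, in which the tool goes at most 62.5 mm and 10.7 degrees, less where a joint would pass 70% of its speed; a pose out of reach is approached as far as the arm can. A call is refused whole if a number of a shift passes 1 or a number of a turn 1, either way. A call with a gripper value outside its range is refused whole. The fingers move at their own pace and stop on an object; FORCE is the grip in N (left out, the last holds). Time passes only in rows, so rows that do not move let the fingers close. It gives the time, the measured TCP pose, the force, the opening and the grip force at its end, in the units of the state.
- status.get_state(): the state, without advancing time (a new reading comes with each control period).
- optics.read_camera(name): name is "scene" or "top" or "wrist"; returns a dict with "frame" (480x640x3 uint8, red, green, blue), "depth" (480x640 float32, m along the optical axis (not along the pixel's ray), 0 where there is no reading), "vfov" (degrees; the focal length in pixels is half the picture's height over the tangent of half this angle, whatever the lens; pixels are square), "cx", "cy" (the principal point, pixels), "origin" and "attitude" of the camera in the world. Camera axes: x right, y down, z forward; pixel columns grow to the right and rows downward; lengths in m; the calibration is good to about 2 mm. A picture is of the moment at which its call begins.
- hand_in(): hands the job in; it is judged then, once.
The state is a dict: "clock": time; "joint_pos": joint angles; "qvel": joint speeds; "tau": joint torques, N m; "tcp_pos": TCP position; "orientation": TCP orientation; "wrist_force": force on the tool from outside, world axes, zero at the start; "ft_torque": the same for the moment, N m; "finger_gap": finger opening in m; "grip_force": force on a finger pad.
Only numpy, scipy, OpenCV 4.12 (cv2) and the standard library are available. Lean on these libraries where they do the work, as an engineer would, in place of code of your own. Each camera call takes 0.05 s, during which the arm holds its last target. There are 200 camera calls.

## Working session

There is one attempt and no reset: what is moved stays moved. The work goes in short steps, Python scripts to look and compute and a shell command to move; the robot and the scene stay as the last step left them, time stands still between calls to the robot, and variables do not carry over. Pictures are saved under pics/ and viewed, at most 12 in all, crops included, and the job is handed in when it is done.

```bash
mkdir -p pics; ls
cat > h.py <<'E'
import numpy as np,cv2
from workcell import status,optics
from scipy.spatial.transform import Rotation as R
def cam(n):
    d=optics.read_camera(n); d['f']=240/np.tan(np.radians(d['vfov'])/2)
    a=np.array(d['attitude']); d['R']=a if a.shape==(3,3) else R.from_quat(a[[1,2,3,0]]).as_matrix()
    d['o']=np.array(d['origin']); return d
def cloud(d):
    v,u=np.mgrid[:480,:640]; z=d['depth']
    p=np.stack([(u-d['cx'])/d['f']*z,(v-d['cy'])/d['f']*z,z],-1)@d['R'].T+d['o']
    p[z==0]=np.nan; return p
def ray(d,u,v,h):
    r=d['R']@np.array([(u-d['cx'])/d['f'],(v-d['cy'])/d['f'],1.]); return d['o']+r*(h-d['o'][2])/r[2]
def save(d,n): cv2.imwrite('pics/'+n,cv2.cvtColor(d['frame'],cv2.COLOR_RGB2BGR))
E
python3 - <<'E'
from h import *
for n in('top','scene'):
    d=cam(n); save(d,n+'0.png'); print(n,d['o'],d['vfov'],d['cx'],d['cy'],d['R'].round(2).tolist())
s=status.get_state(); print(s)
E
```

```text
pics
top [ 0.31278787 -0.0226027   1.29009958] 54.879112779973894 321.30042222617556 237.37410265938934 [[0.02, -0.98, 0.18], [-1.0, -0.02, -0.0], [0.01, -0.18, -0.98]]
scene [-0.16205206 -0.43303576  0.98621843] 48.52634885089574 317.08749375268394 236.22622231210613 [[0.49, -0.66, 0.57], [-0.87, -0.36, 0.32], [-0.0, -0.65, -0.76]]
{'clock': 0.1, 'joint_pos': array([9.72392534e-01, 3.13910763e-01, 4.50889334e-02, 1.30361053e+00,
       2.72726189e-05, 1.43117622e+00]), 'qvel': array([-0.0007721 , -0.00168051,  0.00142303,  0.00013332,  0.00124015,
        0.00102736]), 'tau': array([ 2.41268805e-03, -4.81725240e+01,  2.99244833e+01,  1.26530809e-02,
       -1.46416801e-04,  3.24821394e-05]), 'tcp_pos': array([0.25441071, 0.51517554, 0.2492048 ]), 'orientation': array([-3.07772300e-04,  2.27385273e-01,  9.73804533e-01, -7.58033120e-04]), 'wrist_force': array([ 0.82008456,  0.04149456, -0.06665814]), 'ft_torque': array([0.01462177, 0.004653  , 0.0440306 ]), 'grip_force': 0.0, 'finger_gap': 0.08537895996835235}
```

View pics/top0.png

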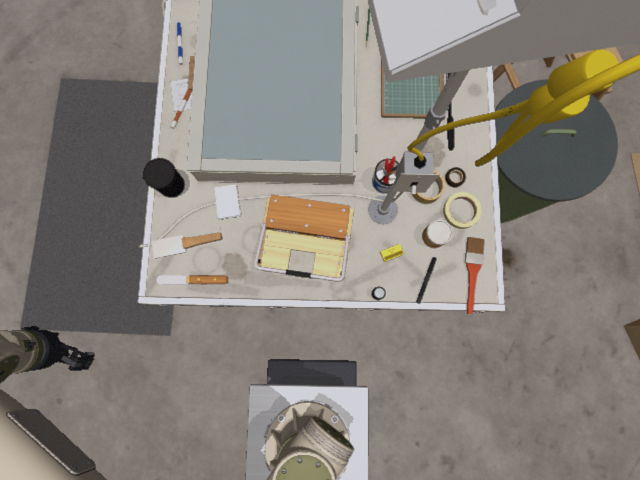

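View pics/scene0.png

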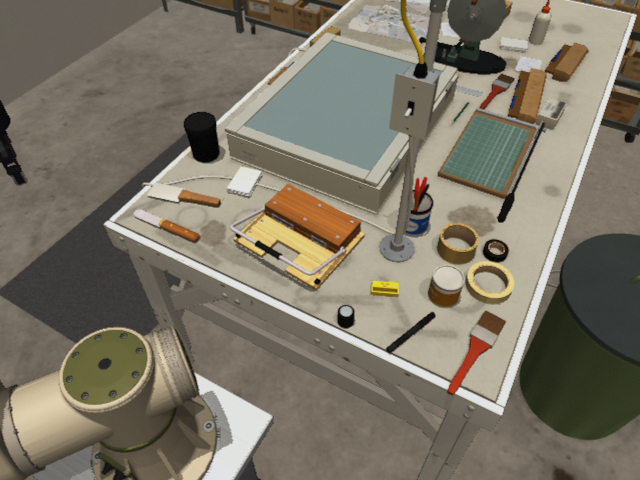

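The top view shows the scraper at about (152–220, 243) and the knife at (158–228, 280). The block is at (265–352, 195–236), the board extends down to row 278, and the bail's black sleeve is near (300, 273).

```bash
cat > m.py <<'E'
from h import *
d=cam('top'); P=cloud(d); hsv=cv2.cvtColor(d['frame'],cv2.COLOR_RGB2HSV)
H,S,V=[hsv[...,i].astype(int) for i in range(3)]
v,u=np.mgrid[:480,:640]
def comps(m,n):
    k,l,st,c=cv2.connectedComponentsWithStats(m.astype(np.uint8)); i=1+np.argsort(-st[1:,4])[:n]; return [l==j for j in i]
def rect(m,h):
    c=max(cv2.findContours(m.astype(np.uint8),0,2)[0],key=cv2.contourArea).reshape(-1,2)
    w=np.array([ray(d,a,b,h)[:2] for a,b in c]); r=cv2.minAreaRect((w*1000).astype(np.float32))
    return r,cv2.boxPoints(r).round(1).tolist()
if __name__=='__main__':
    L=(u>145)&(u<240)&(v>225)&(v<295)
    for m in comps(L&(S>110)&(H<22),2):
        print('handle',rect(m,.015),'zmed',np.nanmedian(P[m][:,2]),'px',u[m].mean(),v[m].mean(),m.sum())
    D=(u>245)&(u<365)&(v>185)&(v<290)
    m=comps(D&(abs(P[...,2]-.048)<.006)&(H<18)&(S>120),1)[0]
    print('block',rect(m,.048),np.nanmedian(P[m][:,2]),m.sum())
    m=comps(D&(H>=18)&(H<35)&(S>60)&(V>120),1)[0]; print('board',rect(m,.012),np.nanmedian(P[m][:,2]),m.sum())
    m=comps(D&(V<60)&(v>255),1)[0]; print('sleeve',np.nanmedian(P[m],0),u[m].mean(),v[m].mean(),m.sum())
    c=np.concatenate([d['frame'][180:300,140:370,::-1]]); cv2.imwrite('pics/c1.png',cv2.resize(c,None,fx=3.4,fy=3.4,interpolation=2))
    # tools: all pixels (blade too) outline above table? print blade masks
    for a,b in((232,258),(270,292)):
        q=L&(v>a)&(v<b)&(((S>110)&(H<22))|((V>205)&(S<45)))
        m=comps(q,1)[0]; print('tool',rect(m,.012),m.sum())
E
python3 m.py
```

```text
handle (((426.7290344238281, 287.4283752441406), (19.297910690307617, 110.27050018310547), 1.1884955167770386), [[415.8999938964844, 342.3999938964844], [418.20001220703125, 232.10000610351562], [437.5, 232.5], [435.20001220703125, 342.79998779296875]]) zmed 0.016353389652905337 px 207.33892617449663 279.40939597315435 298
handle (((536.8775634765625, 310.04718017578125), (27.168109893798828, 106.62578582763672), 10.065250396728516), [[514.2000122070312, 360.20001220703125], [532.7999877929688, 255.1999969482422], [559.5999755859375, 259.8999938964844], [540.9000244140625, 364.8999938964844]]) zmed 0.015774023890815503 px 199.88175675675674 239.5608108108108 296
block (((603.5680541992188, 14.6998291015625), (222.07400512695312, 94.5464096069336), 82.61073303222656), [[542.4000244140625, -89.30000305175781], [636.2000122070312, -101.5], [664.7000122070312, 118.69999694824219], [571.0, 130.89999389648438]]) 0.04709236301308817 2513
board (((507.29766845703125, 28.76030731201172), (230.57704162597656, 107.47334289550781), 82.53715515136719), [[439.0, -78.5999984741211], [545.5999755859375, -92.5], [575.5999755859375, 136.10000610351562], [469.0, 150.10000610351562]]) 0.011020726917370882 2460
sleeve [0.44322296 0.03425217 0.07192477] 298.15384615384613 273.45054945054943 91
tool (((518.4273681640625, 402.9989929199219), (47.29603958129883, 85.92910766601562), 12.890387535095215), [[485.79998779296875, 439.6000061035156], [505.0, 355.79998779296875], [551.0999755859375, 366.3999938964844], [531.9000244140625, 450.20001220703125]]) 468
tool (((426.9970703125, 288.1578063964844), (19.34330177307129, 110.52998352050781), 1.1884886026382446), [[416.20001220703125, 343.20001220703125], [418.5, 232.6999969482422], [437.79998779296875, 233.10000610351562], [435.5, 343.6000061035156]]) 298
```

View pics/c1.png

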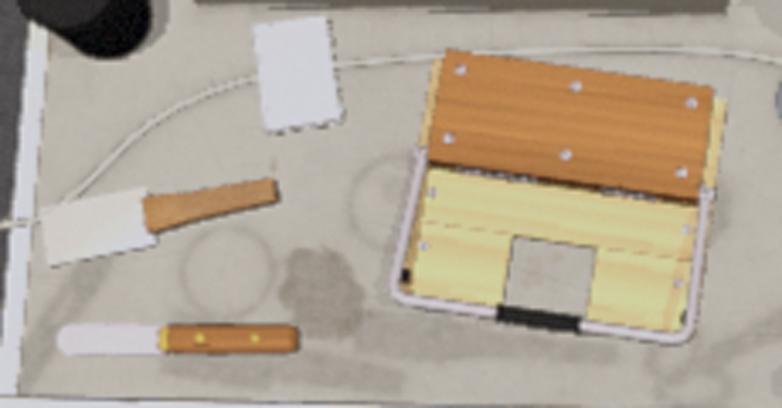

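The dock pose comes out at origin ≈ (0.5366, 0.0234), yaw ≈ -7.4°. Block and board sizes agree with it, and so does the sleeve height (bail ≈ 0.31 rad). I turn the gripper first, so its closing line lies along dock x.

```bash
cat > g.py <<'E'
# g.py x y z [yaw of tool y, deg] : delta to world target in tool axes, 40mm units, roll in 10deg units
import sys; from h import *
def go(x,y,z,yaw=None):
    s=status.get_state(); q=s['orientation']; M=R.from_quat(q[[1,2,3,0]]).as_matrix()
    a=np.degrees(np.arctan2(M[1,1],M[0,1])); d=M.T@(np.array([x,y,z])-s['tcp_pos'])/.04
    print('tcp',s['tcp_pos'].round(4),'yaw',a.round(2),'tilt',M[2].round(3),'d',d.round(3),'roll',None if yaw is None else round(((a-yaw+180)%360-180)/10,3),'gap',s['finger_gap'].round(4),'F',s['wrist_force'].round(1),'grip',round(float(s['grip_force']),1),'t',s['clock'],'j6',s['joint_pos'][5].round(2))
# dock frame -> world (m)
O=np.array([.5366,.0234]); YAW=np.radians(-7.4)
def dock(x,y): c,s=np.cos(YAW),np.sin(YAW); return O+np.array([c*x-s*y,s*x+c*y])/1000
if __name__=='__main__':
    a=sys.argv[1:]
    if a[0]=='d': x,y=dock(float(a[1]),float(a[2])); go(x,y,float(a[3]),*map(float,a[4:]))
    else: go(*map(float,a))
E
python3 -m handwheel '{"deltas":[[1,0,0,0,-1],[1,0,0,0,-1],[1,0,0,0,-1],[1,0,0,0,-1],[1,0,0,0,-1],[1,0,0,0,-1],[1,0,0,0,-1],[1,0,0,0,-1],[1,0,0,0,-1],[1,0,0,0,-1],[1,0,0,0,-0.9],[1,0,0,0,0]]}' 40; python3 g.py d -96.5 0 0.15 172.6
```

```text
clock: 1.65
tcp_pos: [0.2546, 0.5154, 0.2497]
orientation: [-0.0, -0.66, 0.751, -0.0]
wrist_force: [1.0, -1.2, -0.0]
finger_gap: 0.0852
grip_force: 0.0Traceback (most recent call last):
  File "g.py", line 12, in <module>
    if a[0]=='d': x,y=dock(float(a[1]),float(a[2])); go(x,y,float(a[3]),*map(float,a[4:]))
                                                     ~~^^^^^^^^^^^^^^^^^^^^^^^^^^^^^^^^^^^
  File "g.py", line 6, in go
    print('tcp',s['tcp_pos'].round(4),'yaw',a.round(2),'tilt',M[2].round(3),'d',d.round(3),'roll',None if yaw is None else round(((a-yaw+180)%360-180)/10,3),'gap',s['finger_gap'].round(4),'F',s['wrist_force'].round(1),'grip',round(float(s['grip_force']),1),'t',s['clock'],'j6',s['joint_pos'][5].round(2))
                                                                                                                                                                   ^^^^^^^^^^^^^^^^^^^^^
AttributeError: 'float' object has no attribute 'round'
```

```bash
sed -i "s/s\['finger_gap'\].round(4)/round(float(s['finger_gap']),4)/" g.py; python3 g.py d -96.5 0 0.15 172.6
```

```text
tcp [0.2546 0.5154 0.2497] yaw 172.61 tilt [ 0.001  0.    -1.   ] d [11.289 -6.161  2.497] roll 0.001 gap 0.0852 F [ 1.  -1.2 -0. ] grip 0.0 t 1.65 j6 -0.47
```

```bash
python3 -m handwheel '{"deltas":[[1,0.8,-0.6,0,0],[1,0.8,-0.6,0,0],[1,0.8,-0.6,0.2,0],[1,0.8,-0.6,0.2,0],[1,0.8,-0.6,0.2,0],[1,0.8,-0.6,0.2,0],[1,0.8,-0.5,0.2,0],[1,0.8,-0.5,0.2,0],[1,0.8,-0.4,0.2,0],[1,0.8,-0.4,0.2,0],[1,0.8,-0.4,0.2,0],[1,0.8,-0.2,0.2,0],[1,0.8,-0.16,0.3,0],[1,0.89,0,0.2,0],[1,0,0,0,0],[1,0,0,0,0]]}'
python3 - <<'E'
from g import *
d=cam('wrist'); save(d,'w1.png'); print(d['o'],d['vfov'],d['R'].round(2).tolist())
E
python3 g.py d -96.5 0 0.065 172.6
```

```text
clock: 3.65
tcp_pos: [0.4419, 0.0365, 0.1502]
orientation: [0.0, -0.66, 0.751, 0.0]
wrist_force: [-0.1, 0.0, -0.5]
finger_gap: 0.0853
grip_force: 0.0
[ 0.4336012  -0.0299241   0.27401553] 65.01358823894772 [[-0.99, 0.12, 0.03], [0.13, 0.96, 0.26], [-0.0, 0.26, -0.96]]
tcp [0.4421 0.0368 0.1503] yaw 172.66 tilt [-0.    -0.001 -1.   ] d [0.029 0.026 2.132] roll 0.006 gap 0.0854 F [ 0.1 -0.2 -0.4] grip 0.0 t 3.7 j6 -1.54
```

View pics/w1.png

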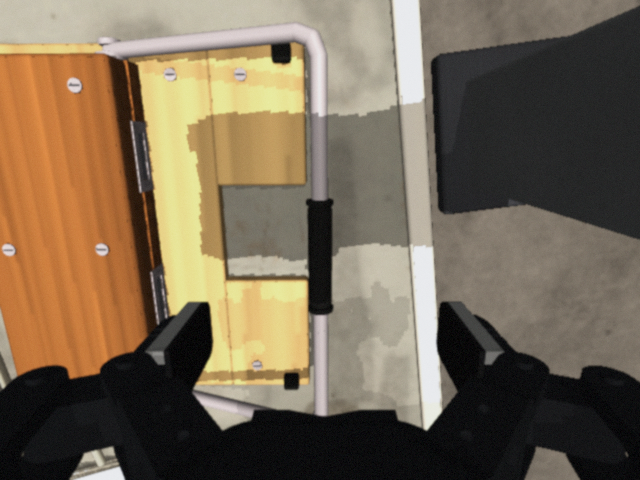

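The wrist view shows the sleeve at (320, 200–312), just left of the finger midline. The finger-cut corners are at (219,185) and (226,279), and the board front edge at u≈306. I'll use these to check the dock pose.

Run:
```python
from g import *
d=cam('wrist'); P=cloud(d)
hsv=cv2.cvtColor(d['frame'],cv2.COLOR_RGB2HSV); m=((hsv[...,2]<50)).astype(np.uint8); m[:190]=0;m[320:]=0;m[:,:295]=0;m[:,345:]=0
v,u=np.nonzero(m); print('sleeve',u.mean(),v.mean(),ray(d,u.mean(),v.mean(),.067),np.nanmedian(P[v,u],0))
Ri=np.array([[np.cos(YAW),np.sin(YAW)],[-np.sin(YAW),np.cos(YAW)]])
for n,p,h in(('cut+',(226,279),.012),('cut-',(219,185),.012),('f+',(308,280),.012),('f-',(306,185),.012),('f--',(303,50),.012),('blk-',(128,65),.048)):
    w=ray(d,*p,h); print(n,w.round(4),'dock',((Ri@(w[:2]-O))*1000).round(1),P[p[1],p[0]-2].round(3))
```

```text
sleeve 319.70629100733305 254.8957931300656 [0.44460003 0.03252495 0.067     ] [0.44442118 0.03058546 0.07232063]
cut+ [0.5187 0.0587 0.012 ] dock [-22.3  32.7] [0.52  0.059 0.012]
cut- [ 0.51  -0.01   0.012] dock [-22.1 -36.5] [ 0.511 -0.01   0.012]
f+ [0.4586 0.0672 0.012 ] dock [-83.   33.4] [0.46  0.068 0.008]
f- [ 0.4503 -0.0023  0.012 ] dock [-82.3 -36.6] [ 0.452 -0.001 -0.   ]
f-- [ 0.4402 -0.0866  0.012 ] dock [ -81.4 -121.5] [ 0.441 -0.087  0.012]
blk- [ 0.5361 -0.0837  0.048 ] dock [  13.3 -106.3] [ 0.547 -0.089  0.026]
```

```bash
python3 -m handwheel '{"deltas":[[1,0.08,-0.04,0.7,0],[1,0,0,0.7,0],[1,0,0,0.7,0],[1,0,0,0,0],[-1,0,0,0,0],[-1,0,0,0,0],[-1,0,0,0,0],[-1,0,0,0,0],[-1,0,0,0,0],[-1,0,0,0,0]]}' 30; python3 g.py d -96.5 0 0.065 172.6
```

```text
clock: 5.0
tcp_pos: [0.4439, 0.0329, 0.0663]
orientation: [0.001, -0.661, 0.751, -0.001]
wrist_force: [3.0, -0.0, -0.3]
finger_gap: 0.0127
grip_force: 29.7
tcp [0.4439 0.0329 0.0663] yaw 172.71 tilt [-0.    -0.002 -1.   ] d [-0.064  0.084  0.032] roll 0.011 gap 0.0127 F [ 3.  -0.  -0.3] grip 29.7 t 5.0 j6 -1.55
```

Run:
```python
import numpy as np
t=np.linspace(.32,2.1,13); x=30-133*np.cos(t); z=24+133*np.sin(t)
print([[round(-a/40,2),round(-b/40,2)] for a,b in zip(np.diff(x),np.diff(z))])
```

```text
[[np.float64(-0.19), np.float64(-0.45)], [np.float64(-0.25), np.float64(-0.42)], [np.float64(-0.31), np.float64(-0.38)], [np.float64(-0.37), np.float64(-0.33)], [np.float64(-0.41), np.float64(-0.27)], [np.float64(-0.45), np.float64(-0.21)], [np.float64(-0.47), np.float64(-0.14)], [np.float64(-0.49), np.float64(-0.07)], [np.float64(-0.49), np.float64(0.0)], [np.float64(-0.49), np.float64(0.08)], [np.float64(-0.47), np.float64(0.15)], [np.float64(-0.44), np.float64(0.22)]]
```

```bash
python3 -m handwheel '{"deltas":[[-1,0,-0.19,-0.45,0],[-1,0,-0.25,-0.42,0],[-1,0,-0.31,-0.38,0],[-1,0,-0.37,-0.33,0],[-1,0,-0.41,-0.27,0],[-1,0,-0.45,-0.21,0],[-1,0,0,0,0]]}'; python3 g.py d 39 0 0.157 172.6
```

```text
clock: 5.88
tcp_pos: [0.5213, 0.0231, 0.1498]
orientation: [-0.0, -0.661, 0.751, 0.0]
wrist_force: [-5.1, 1.4, 11.6]
finger_gap: 0.0128
grip_force: 31.6
tcp [0.5213 0.0231 0.1498] yaw 172.72 tilt [-0.     0.001 -1.   ] d [-0.054 -1.354 -0.181] roll 0.012 gap 0.0128 F [-5.1  1.4 11.6] grip 31.6 t 5.875 j6 -1.55
```

```bash
python3 -m handwheel '{"deltas":[[-1,0,-0.47,-0.16,0],[-1,0,-0.49,-0.09,0],[-1,0,-0.49,0,0],[-1,0,-0.49,0.07,0],[-1,0,-0.47,0.13,0],[-1,0,-0.44,0.18,0],[-1,0,0,0,0]]}'; python3 g.py d 97 0 0.139 172.6
```

```text
clock: 6.75
tcp_pos: [0.6349, 0.0087, 0.1423]
orientation: [-0.0, -0.661, 0.751, 0.001]
wrist_force: [1.5, 1.4, -0.3]
finger_gap: 0.0126
grip_force: 29.9
tcp [0.6349 0.0087 0.1423] yaw 172.72 tilt [-0.001  0.001 -1.   ] d [-0.049  0.058  0.083] roll 0.012 gap 0.0126 F [ 1.5  1.4 -0.3] grip 29.9 t 6.75 j6 -1.56
```

```bash
python3 -m handwheel '{"deltas":[[-1,0,-0.16,0.1,0],[-1,0,-0.1,0.06,0],[-1,0,0,0,0]]}'; python3 g.py d 97 0 0.139 172.6
```

```text
clock: 7.12
tcp_pos: [0.6364, 0.0085, 0.1412]
orientation: [-0.004, -0.661, 0.75, 0.005]
wrist_force: [-30.4, 3.5, 37.5]
finger_gap: 0.013
grip_force: 33.9
tcp [0.6364 0.0085 0.1412] yaw 172.76 tilt [ 0.001  0.013 -1.   ] d [-0.049  0.096  0.055] roll 0.016 gap 0.013 F [-30.4   3.5  37.5] grip 33.9 t 7.125 j6 -1.56
```

```bash
sed -i 's/O=np.array(.*/O=np.array([.539,.022]); YAW=np.radians(-7.2)/' g.py; python3 -m handwheel '{"deltas":[[-1,0,0.22,-0.13,0],[0,0,0,0,0],[0.2,0,0,0,0],[0.2,0,0,-0.6,0],[1,0,0,-1,0],[1,0,0,-1,0],[1,0,0.5,-0.5,0],[1,0,1,0,0],[1,0,1,0,0],[1,0,1,0,0],[1,0,1,0,0],[1,0,0,0,0]]}'
python3 - <<'E'
from g import *
d=cam('wrist'); save(d,'w2.png')
d=cam('top'); P=cloud(d); s=P[180:300,240:370]; s=s[(s[...,2]>.11)&(s[...,2]<.165)&(s[...,0]>.52)&(abs(s[...,1])<.2)]; print(len(s),s.min(0) if len(s) else '',s.max(0) if len(s) else '')
E
python3 g.py 0.427 0.247 0.15 181.2
```

```text
clock: 8.62
tcp_pos: [0.4556, 0.0314, 0.266]
orientation: [-0.0, -0.661, 0.751, 0.0]
wrist_force: [0.4, 0.2, -0.3]
finger_gap: 0.0854
grip_force: 0.0
151 [ 0.59771795 -0.10857219  0.11006083] [ 0.63252923 -0.01959568  0.14843105]
tcp [0.4585 0.0309 0.2662] yaw 172.7 tilt [ 0.    -0.002 -1.   ] d [-5.259  1.473  2.902] roll -0.85 gap 0.0855 F [-0.3 -0.4 -0.4] grip 0.0 t 8.725 j6 -1.55
```

View pics/w2.png

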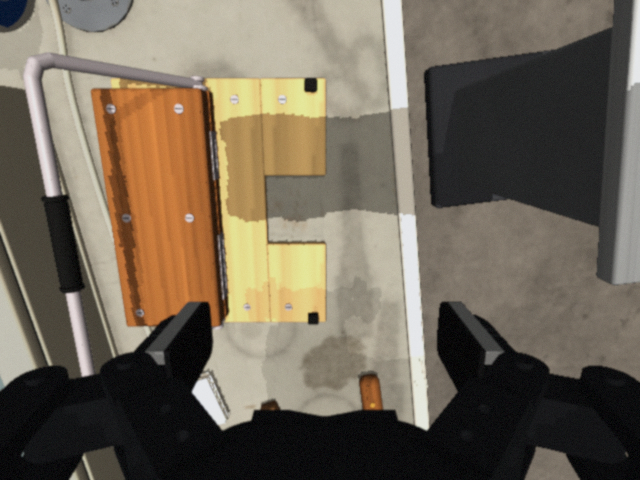

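The wrist view shows the bail fully back, with the sleeve at (62,243), and the whole board. Its front corners are at (327,79) and (325,323), and the cut corners at (267,176) and (267,243). I'll refine the dock pose from these.

```bash
python3 - <<'E'
from g import *
d=cam('wrist'); hsv=cv2.cvtColor(d['frame'],cv2.COLOR_RGB2HSV); H,S,V=[hsv[...,i].astype(int) for i in range(3)]
m=((H>=15)&(H<35)&(S>70)&(V>60)).astype(np.uint8); m[:60]=0; m[340:]=0; m[:,:215]=0; m[:,345:]=0
m=cv2.morphologyEx(m,cv2.MORPH_CLOSE,np.ones((5,5))); 
def edge(rows):  # right edge of mask per row
    return np.array([ray(d,np.nonzero(m[r])[0].max()+.5,r,.012)[:2] for r in rows])
f=edge(list(range(100,170,3))+list(range(250,305,3))); c=edge(range(185,235,3))
def line(p): k=np.polyfit(p[:,1],p[:,0],1); return k,np.std(p[:,0]-np.polyval(k,p[:,1]))
print('front',line(f),'cut',line(c))
def hedge(cols,fn): return np.array([ray(d,x,fn(np.nonzero(m[:,x])[0]),.012)[:2] for x in cols])
top=hedge(range(230,295,4),lambda r:r.min()-.5); bot=hedge(range(230,300,4),lambda r:r.max()+.5)
k=line(f)[0]; yaw=-np.arctan(k[0]); print('yaw',np.degrees(yaw))
X=np.array([np.cos(yaw),np.sin(yaw)]);Y=np.array([-X[1],X[0]])
print('front x',(f@X).mean()+.086,'cut x',(c@X).mean()+.025,'y+',np.median(bot@Y)-.125,'y-',np.median(top@Y)+.125)
ox=(f@X).mean()+.086; oy=(np.median(bot@Y)+np.median(top@Y))/2; print('O',X*ox+Y*oy)
# block front top edge
m2=((H<15)&(S>110)).astype(np.uint8)
b=np.array([ray(d,np.nonzero(m2[r,100:240])[0].max()+100.5,r,.048)[:2] for r in range(110,300,5)]); print('blk',line(b),(b@X).mean()-.02)
# tools from saved top
E
python3 m.py | grep -E 'handle|tool' | head -2
```

```text
front (array([0.12450077, 0.45017898]), np.float64(4.269926894889222e-17)) cut (array([0.13859719, 0.51038555]), np.float64(0.00031831209486039077))
yaw -7.096851038278465
front x 0.5327300343448149 cut x 0.531800756616087 y+ 0.08787445187305776 y- 0.08788170136188886
O [0.53950571 0.02138765]
blk (array([0.14456012, 0.55192517]), np.float64(0.0022583494324585106)) 0.5278483636883267
handle (((426.7288818359375, 287.4283752441406), (19.29816246032715, 110.27050018310547), 1.1884955167770386), [[415.8999938964844, 342.3999938964844], [418.20001220703125, 232.10000610351562], [437.5, 232.5], [435.20001220703125, 342.79998779296875]]) zmed 0.01612242046740242 px 207.31578947368422 279.42105263157896 304
handle (((536.8775634765625, 310.04718017578125), (27.168109893798828, 106.62578582763672), 10.065250396728516), [[514.2000122070312, 360.20001220703125], [532.7999877929688, 255.1999969482422], [559.5999755859375, 259.8999938964844], [540.9000244140625, 364.8999938964844]]) zmed 0.01576713096340454 px 199.95622895622895 239.53198653198652 297
```

```bash
sed -i 's/O=np.array(.*/O=np.array([.539,.0218]); YAW=np.radians(-7.25)/' g.py; python3 -m handwheel '{"deltas":[[1,0,0,0,-0.85],[1,-0.9,0.1,0.4,0],[1,-0.9,0.1,0.4,0],[1,-0.9,0.1,0.4,0],[1,-0.9,0.1,0.4,0],[1,-0.9,0.1,0.4,0],[1,-0.9,0.1,0.4,0],[1,-0.9,0,0.4,0],[1,0,0,0,0],[1,0,0,0,0]]}'
python3 - <<'E'
from g import *
d=cam('wrist'); save(d,'w3.png'); P=cloud(d)
hsv=cv2.cvtColor(d['frame'],cv2.COLOR_RGB2HSV); H,S,V=[hsv[...,i].astype(int) for i in range(3)]
m=((H<25)&(S>110)&(V>60)).astype(np.uint8)
for c in cv2.findContours(m,0,2)[0]:
    if cv2.contourArea(c)>800:
        c=c.reshape(-1,2); w=np.array([ray(d,a,b,.014)[:2] for a,b in c])*1000; r=cv2.minAreaRect(w.astype(np.float32)); print(np.round(r[0],1),np.round(r[1],1),round(r[2],1),c.mean(0),cv2.boxPoints(r).round(0).tolist())
E
python3 g.py 0.429 0.289 0.021 181.2
```

```text
clock: 10.07
tcp_pos: [0.4289, 0.2825, 0.1536]
orientation: [0.0, 0.715, -0.7, 0.0]
wrist_force: [1.0, 0.5, 0.5]
finger_gap: 0.0857
grip_force: 0.0
[541.2 300.2] [27.8 91.3] 10.4 [165.73417722 249.02531646] [[519.0, 343.0], [536.0, 253.0], [563.0, 258.0], [547.0, 348.0]]
[429.2 286.8] [ 23.  111.7] 1.7 [323.36923077 228.8       ] [[416.0, 342.0], [419.0, 231.0], [442.0, 231.0], [439.0, 343.0]]
[549.3 146.4] [166.2  25.1] 1.2 [168.84935897  20.30769231] [[466.0, 157.0], [466.0, 132.0], [633.0, 136.0], [632.0, 161.0]]
tcp [0.429  0.2822 0.154 ] yaw -178.82 tilt [ 0. -0. -1.] d [-1.720e-01 -2.000e-03  3.326e+00] roll -0.002 gap 0.0851 F [0.1 0.1 0.3] grip 0.0 t 10.125 j6 -1.17
```

View pics/w3.png

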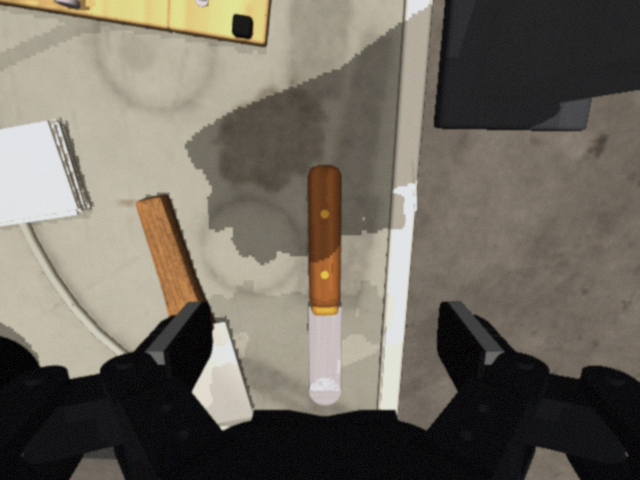

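The wrist view shows the knife lying centred between the fingers, handle at (310–340, 165–310). Its butt is at world y≈0.231, so the grip point is (0.429, 0.289).

```bash
python3 -m handwheel '{"deltas":[[1,-0.17,0,0.7,-0.04],[1,0,0,0.9,0],[1,0,0,0.9,0],[1,0,0,0.5,0],[1,0,0,0.27,0],[1,0,0,0,0],[-1,0,0,0,0],[-1,0,0,0,0],[-1,0,0,0,0],[-1,0,0,0,0],[-1,0,0,0,0],[-1,0,0,0,0]]}' 60; python3 g.py 0.429 0.289 0.023 181.2
```

```text
clock: 11.62
tcp_pos: [0.4288, 0.2897, 0.0239]
orientation: [-0.001, 0.717, -0.697, 0.0]
wrist_force: [-0.6, 0.8, 6.3]
finger_gap: 0.0221
grip_force: 59.5
tcp [0.4288 0.2897 0.0239] yaw -178.38 tilt [-0.001 -0.001 -1.   ] d [ 0.018 -0.005  0.024] roll 0.042 gap 0.0221 F [-0.6  0.8  6.3] grip 59.5 t 11.625 j6 -1.16
```

```bash
python3 -m handwheel '{"deltas":[[-1,0,0,-0.4,0],[-1,0,0,-0.8,0],[-1,0,0,-0.8,0],[-1,0,0,0,1],[-1,0,0,0,1],[-1,0,0,0,1],[-1,0,0,0,1],[-1,0,0,0,1],[-1,0,0,0,1],[-1,0,0,0,1],[-1,0,0,0,1],[-1,0,0,0,1],[-1,0,0,0,0.89],[-1,0,0,0,0]]}' 60; python3 g.py d -140 -55 0.1 82.75
```

```text
clock: 13.38
tcp_pos: [0.4278, 0.2892, 0.1028]
orientation: [-0.0, 0.063, 0.998, -0.0]
wrist_force: [-0.3, 0.3, -0.7]
finger_gap: 0.022
grip_force: 58.9
tcp [0.4278 0.2892 0.1028] yaw 82.82 tilt [ 0.001 -0.    -1.   ] d [-0.092 -7.656  0.074] roll 0.007 gap 0.022 F [-0.3  0.3 -0.7] grip 58.9 t 13.375 j6 0.56
```

```bash
python3 -m handwheel '{"deltas":[[-1,-0.09,-0.8,0,0],[-1,0,-0.9,0,0],[-1,0,-0.9,0,0],[-1,0,-0.9,0,0],[-1,0,-0.9,0,0],[-1,0,-0.9,0,0],[-1,0,-0.9,0,0],[-1,0,-0.9,0,0],[-1,0,-0.55,0,0],[-1,0,0,0.4,0],[-1,0,0,0.4,0],[-1,0,0,0,0],[-1,0,0,0,0]]}'; python3 g.py d -140 -55 0.038 82.75
python3 - <<'E'
from g import *
d=cam('wrist'); save(d,'w4.png')
E
```

```text
clock: 15.0
tcp_pos: [0.3931, -0.0146, 0.0715]
orientation: [0.0, 0.063, 0.998, 0.0]
wrist_force: [0.5, 0.4, -1.1]
finger_gap: 0.0222
grip_force: 59.1
tcp [ 0.3931 -0.0146  0.0715] yaw 82.8 tilt [-0.  0. -1.] d [-0.003 -0.012  0.838] roll 0.005 gap 0.0222 F [ 0.5  0.4 -1.1] grip 59.1 t 15.0 j6 -0.12
```

View pics/w4.png

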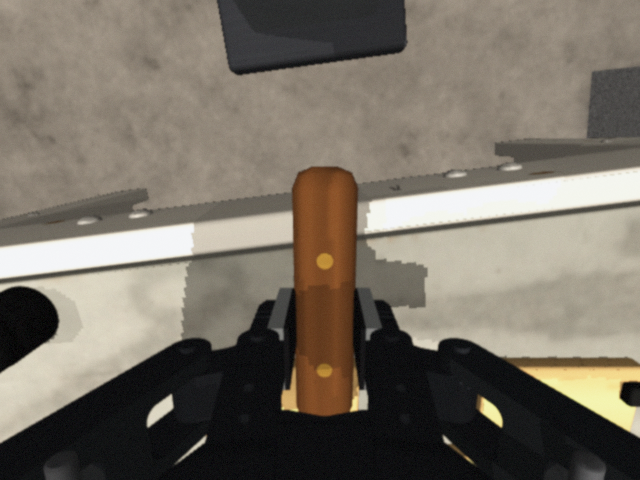

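The wrist camera looks back along the handle: the knife sits straight between the pads at u≈325, and the blade is out of view. I'll lower it to slot height and check the lateral fit in the fixed cameras.

```bash
python3 -m handwheel '{"deltas":[[-1,0,0,0.5,0],[-1,0,0,0.34,0],[-1,0,0,0,0],[-1,0,0,0,0]]}'; python3 g.py d -140 -55 0.037 82.75
python3 - <<'E'
from g import *
a=cam('top')['frame'][190:310,250:370]; b=cam('scene')['frame'][170:330,220:380]
cv2.imwrite('pics/c5.png',np.hstack([cv2.resize(a,(400,400),interpolation=2),cv2.resize(b,(400,400),interpolation=2)])[...,::-1])
E
```

```text
clock: 15.55
tcp_pos: [0.3935, -0.0147, 0.0383]
orientation: [0.001, 0.063, 0.998, -0.0]
wrist_force: [1.0, -0.4, 0.4]
finger_gap: 0.0222
grip_force: 59.1
tcp [ 0.3935 -0.0147  0.0383] yaw 82.74 tilt [-0.001 -0.    -1.   ] d [ 0.008 -0.011  0.032] roll -0.001 gap 0.0222 F [ 1.  -0.4  0.4] grip 59.1 t 15.55 j6 -0.12
```

View pics/c5.png

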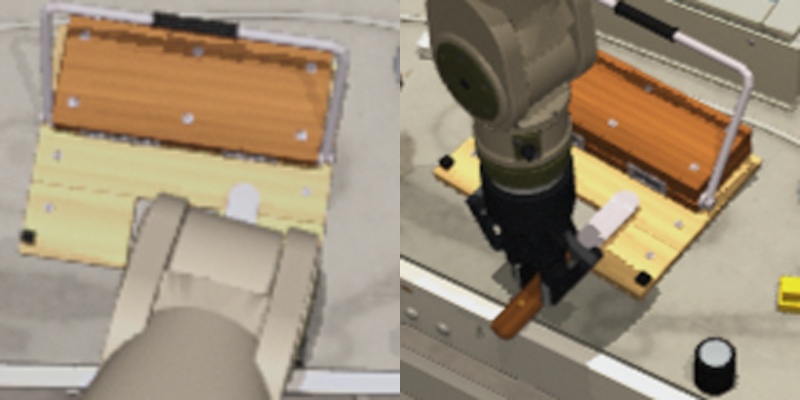

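The crops show the blade lying over the right-hand board, pointing at the narrow slot, at about (243, 190–220) in the left crop. I'll measure its dock y in the top camera's own dock fit.

Run:
```python
from m import *
D=(u>310)&(u<332)&(v>240)&(v<262)
m=comps(D&(S<50)&(V>150),1)[0]; print(m.sum())
Dk=(u>245)&(u<365)&(v>185)&(v<290)
b=comps(Dk&(H<18)&(S>120)&(abs(P[...,2]-.048)<.006),1)[0]; r,_=rect(b,.048); print(r)
bd=comps(Dk&(H>=18)&(H<35)&(S>60)&(V>120),1)[0]
c=np.array(r[0]); 
for yaw in(-7.4,):
    y=np.radians(yaw); X=np.array([np.cos(y),np.sin(y)]);Y=np.array([-X[1],X[0]])
    print('axis',[ (lambda p:(round((p-c)@X+67.5,1),round((p-c)@Y,1)))(np.array([ray(d,u[vv][m[vv]].mean(),vv,.023)[:2]*1000]).ravel()) for vv in range(244,260,2) if m[vv].any()])
    # board left/right sides rel. to c
    for vv in(235,245): q=np.nonzero(bd[vv])[0]; print(vv,[(ray(d,x,vv,.012)[:2]*1000-c)@Y for x in(q.min()-.5,q.max()+.5)],q.min(),q.max())
```

```text
106
((603.791259765625, 14.668167114257812), (222.13226318359375, 94.43563079833984), 82.54757690429688)
axis [(np.float64(-4.3), np.float64(-53.5)), (np.float64(-9.9), np.float64(-54.3)), (np.float64(-15.5), np.float64(-55.2)), (np.float64(-21.0), np.float64(-56.0)), (np.float64(-27.0), np.float64(-54.1)), (np.float64(-31.3), np.float64(-63.1))]
235 [np.float64(121.0438866883391), np.float64(-18.034782281482475)] 262 311
245 [np.float64(124.43396399768126), np.float64(-125.01305390948934)] 259 348
```

```bash
python3 -m handwheel '{"deltas":[[-1,-0.3,0,0.03,0],[-1,-0.3,0,0,0],[-1,-0.2,0,0,0],[-1,-0.2,0,0,0],[-1,-0.2,0,0,0],[-1,0,0,0,0]]}'; python3 g.py d -36 -55 0.037 82.75
```

```text
clock: 16.45
tcp_pos: [0.4413, -0.0209, 0.0364]
orientation: [0.0, 0.064, 0.998, -0.0]
wrist_force: [-0.8, 0.6, -1.7]
finger_gap: 0.0224
grip_force: 59.1
tcp [ 0.4413 -0.0209  0.0364] yaw 82.71 tilt [-0.001  0.    -1.   ] d [-1.387 -0.007 -0.014] roll -0.004 gap 0.0224 F [-0.8  0.6 -1.7] grip 59.1 t 16.45 j6 -0.1
```

```bash
python3 -m handwheel '{"deltas":[[-1,-0.3,0,0,0],[-1,-0.3,0,0,0],[-1,-0.3,0,0,0],[-1,-0.2,0,0,0],[-1,-0.15,0,0,0],[-1,0,0,0,0]]}'; python3 g.py d -36 -55 0.037 82.75
```

```text
clock: 17.2
tcp_pos: [0.4905, -0.0271, 0.0363]
orientation: [0.0, 0.064, 0.998, 0.0]
wrist_force: [0.5, 0.1, -0.7]
finger_gap: 0.0222
grip_force: 59.1
tcp [ 0.4905 -0.0271  0.0363] yaw 82.71 tilt [-0.  0. -1.] d [-0.148 -0.009 -0.017] roll -0.004 gap 0.0222 F [ 0.5  0.1 -0.7] grip 59.1 t 17.2 j6 -0.09
```

```bash
python3 -m handwheel '{"deltas":[[-1,-0.08,0,0,0],[-1,-0.07,0,0,0],[-1,-0.06,0,0,0],[-1,0,0,0,0]]}'; python3 g.py d -36 -55 0.037 82.75
```

```text
clock: 17.7
tcp_pos: [0.4973, -0.0279, 0.036]
orientation: [-0.001, 0.064, 0.998, 0.0]
wrist_force: [-4.4, 0.9, 0.2]
finger_gap: 0.0225
grip_force: 59.2
tcp [ 0.4973 -0.0279  0.036 ] yaw 82.71 tilt [ 0.002  0.    -1.   ] d [ 0.022 -0.011 -0.024] roll -0.004 gap 0.0225 F [-4.4  0.9  0.2] grip 59.2 t 17.7 j6 -0.09
```

```bash
python3 -m handwheel '{"deltas":[[-1,-0.05,0,0,0],[-1,-0.05,0,0,0],[-1,0,0,0,0]]}'; python3 g.py d -36 -55 0.037 82.75
```

```text
clock: 18.08
tcp_pos: [0.4975, -0.0279, 0.0359]
orientation: [-0.005, 0.064, 0.998, 0.0]
wrist_force: [-13.8, -0.0, 11.2]
finger_gap: 0.0222
grip_force: 60.5
tcp [ 0.4975 -0.0279  0.0359] yaw 82.71 tilt [ 0.009 -0.    -1.   ] d [ 0.029 -0.012 -0.028] roll -0.004 gap 0.0222 F [-13.8  -0.   11.2] grip 60.5 t 18.075 j6 -0.09
```

```bash
python3 -m handwheel '{"deltas":[[0.3,0,0,0,0],[0.3,0,0,0,0],[0.3,0,0,0,0],[0.3,0,0,-0.4,0],[0.3,0,0,-0.8,0],[1,0,0,-1,0],[1,0,0,-1,0],[1,0,0,0,-1],[1,0,0,0,-1],[1,0,0,0,-1],[1,0,0,0,-1],[1,0,0,0,-1],[1,0,0,0,-1],[1,0,0,0,-1],[1,0,0,0,-1],[1,0,0,0,-1],[1,0,0,0,-1],[1,0,0,0,-0.74],[1,0,0,0,0]]}'; python3 g.py .5388 .3133 .15 190.1
python3 - <<'E'
from m import *
Dk=(u>300)&(u<352)&(v>230)&(v<290)
m=comps(Dk&(S>110)&(H<22)&(abs(P[...,2]-.028)<.008),1)[0]; r=rect(m,.028); print(r,m.sum())
E
```

```text
clock: 20.45
tcp_pos: [0.5028, -0.0287, 0.1645]
orientation: [-0.0, 0.766, -0.643, 0.0]
wrist_force: [0.2, -0.3, 0.1]
finger_gap: 0.0853
grip_force: 0.0
tcp [ 0.5028 -0.0287  0.1645] yaw -169.97 tilt [ 0.    -0.001 -1.   ] d [-8.263 -2.375  0.363] roll -0.007 gap 0.0853 F [ 0.2 -0.3  0.1] grip 0.0 t 20.45 j6 -1.96Traceback (most recent call last):
  File "<stdin>", line 3, in <module>
IndexError: list index out of range
```

```bash
python3 -m handwheel '{"deltas":[[1,-0.8,-0.2,0,0],[1,-0.9,-0.25,0,0],[1,-0.9,-0.25,0,0],[1,-0.9,-0.25,0,0],[1,-0.9,-0.25,0,0],[1,-0.9,-0.25,0,0],[1,-0.9,-0.25,0,0],[1,-0.9,-0.25,0,0],[1,-0.9,-0.25,0.1,0],[1,-0.26,-0.17,0.2,0],[1,0,0,0,0],[1,0,0,0,0]]}'
python3 - <<'E'
from g import *
d=cam('wrist'); P=cloud(d)
hsv=cv2.cvtColor(d['frame'],cv2.COLOR_RGB2HSV); H,S,V=[hsv[...,i].astype(int) for i in range(3)]
m=((H<25)&(S>110)&(V>60)).astype(np.uint8)
for c in cv2.findContours(m,0,2)[0]:
    if cv2.contourArea(c)>800:
        c=c.reshape(-1,2); w=np.array([ray(d,a,b,.015)[:2] for a,b in c])*1000; r=cv2.minAreaRect(w.astype(np.float32)); print(np.round(r[0],1),np.round(r[1],1),round(r[2],1),c.mean(0),cv2.boxPoints(r).round(0).tolist())
        cc=max
E
python3 - <<'E'
from m import *
Dk=(u>300)&(u<352)&(v>225)&(v<290)
q=comps(Dk&(S>110)&(H<16)&(P[...,2]>.02)&(P[...,2]<.036),1); print(len(q))
if q: print(rect(q[0],.029),q[0].sum())
E
python3 g.py .5388 .3133 .022 190.1
```

```text
clock: 22.0
tcp_pos: [0.5377, 0.3122, 0.1523]
orientation: [0.0, 0.766, -0.643, -0.0]
wrist_force: [-0.7, 0.3, -0.1]
finger_gap: 0.0851
grip_force: 0.0
[539.6 309.3] [ 29.2 109.1] 10.8 [320.2        228.57647059] [[515.0, 360.0], [535.0, 253.0], [564.0, 258.0], [544.0, 366.0]]
1
(((490.24847412109375, -25.967554092407227), (21.710580825805664, 100.85415649414062), 81.6888427734375), [[438.79998779296875, -29.399999618530273], [538.5999755859375, -44.0], [541.7000122070312, -22.5], [441.8999938964844, -7.900000095367432]]) 250
tcp [0.538  0.3121 0.1527] yaw -169.99 tilt [ 0. -0. -1.] d [-0.025 -0.025  3.268] roll -0.009 gap 0.0855 F [-0.3  0.   0.1] grip 0.0 t 22.1 j6 -1.35
```

```bash
python3 -m handwheel '{"deltas":[[1,-0.01,-0.03,0.7,-0.05],[1,0,0,0.9,0],[1,0,0,0.9,0],[1,0,0,0.5,0],[1,0,0,0.24,0],[1,0,0,0,0],[-1,0,0,0,0],[-1,0,0,0,0],[-1,0,0,0,0],[-1,0,0,0,0],[-1,0,0,0,0],[-1,0,0,0,0]]}' 60; python3 g.py .539 .3123 .022 190.5
```

```text
clock: 23.6
tcp_pos: [0.5398, 0.3143, 0.0238]
orientation: [-0.001, 0.769, -0.639, 0.0]
wrist_force: [1.0, 0.0, 5.7]
finger_gap: 0.0246
grip_force: 59.1
tcp [0.5398 0.3143 0.0238] yaw -169.38 tilt [-0.    -0.002 -1.   ] d [0.045 0.028 0.045] roll 0.012 gap 0.0246 F [1.  0.  5.7] grip 59.1 t 23.6 j6 -1.36
```

```bash
python3 -m handwheel '{"deltas":[[-1,0,0,-0.4,0],[-1,0,0,-0.8,0],[-1,0,0,-0.8,0],[-1,0.3,1,0,0],[-1,0.5,1,0,0],[-1,0.5,1,0,0],[-1,0,0,0,1],[-1,0,0,0,1],[-1,0,0,0,1],[-1,0,0,0,1],[-1,0,0,0,1],[-1,0,0,0,1],[-1,0,0,0,1],[-1,0,0,0,1],[-1,0,0,0,1],[-1,0,0,0,1],[-1,0,0,0,0.79],[-1,0,0,0,0]]}' 60; python3 g.py d -140 55 0.06 82.75
```

```text
clock: 25.85
tcp_pos: [0.4302, 0.2406, 0.1031]
orientation: [-0.0, 0.063, 0.998, 0.0]
wrist_force: [0.0, 0.1, -1.0]
finger_gap: 0.0247
grip_force: 58.8
tcp [0.4302 0.2406 0.1031] yaw 82.8 tilt [ 0. -0. -1.] d [ 0.115 -3.708  1.079] roll 0.005 gap 0.0247 F [ 0.   0.1 -1. ] grip 58.8 t 25.85 j6 0.47
```

```bash
python3 -m handwheel '{"deltas":[[-1,0.11,-0.8,0,0],[-1,0,-0.8,0,0],[-1,0,-0.8,0,0],[-1,0,-0.8,0,0],[-1,0,-0.51,0.3,0],[-1,0,0,0.7,0],[-1,0,0,0.6,0],[-1,0,0,0.04,0],[-1,0,0,0,0],[-1,0,0,0,0]]}' 60; python3 g.py d -36 55 0.037 82.75
python3 - <<'E'
from m import *
D=(u>265)&(u<300)&(v>232)&(v<262)
m=comps(D&(S<50)&(V>150),1)[0]; print(m.sum())
c=np.array((603.8,14.67)); y=np.radians(-7.4); X=np.array([np.cos(y),np.sin(y)]);Y=np.array([-X[1],X[0]])
for vv in range(232,262,2):
    q=np.nonzero(m[vv])[0]
    if len(q): print(vv,q.min(),q.max(),[(((ray(d,x,vv,.023)[:2]*1000-c)@X+67.5).round(1),((ray(d,x,vv,.023)[:2]*1000-c)@Y).round(1)) for x in(q.min()-.5,q.max()+.5)])
a=cam('top')['frame'][190:310,250:370]; b=cam('scene')['frame'][170:330,220:380]
cv2.imwrite('pics/c6.png',np.hstack([cv2.resize(a,(400,400),interpolation=2),cv2.resize(b,(400,400),interpolation=2)])[...,::-1])
E
```

```text
clock: 27.1
tcp_pos: [0.4082, 0.0942, 0.0382]
orientation: [0.001, 0.063, 0.998, 0.0]
wrist_force: [-0.1, -0.1, -1.5]
finger_gap: 0.0244
grip_force: 58.9
tcp [0.4082 0.0942 0.0382] yaw 82.76 tilt [-0.002  0.    -1.   ] d [-2.571 -0.008  0.035] roll 0.001 gap 0.0244 F [-0.1 -0.1 -1.5] grip 58.9 t 27.1 j6 0.16
338
238 275 275 [(np.float64(-2.0), np.float64(82.1)), (np.float64(-1.6), np.float64(79.4))]
240 274 291 [(np.float64(-8.0), np.float64(83.9)), (np.float64(-0.5), np.float64(34.4))]
242 274 291 [(np.float64(-13.6), np.float64(83.0)), (np.float64(-6.1), np.float64(33.5))]
244 280 291 [(np.float64(-16.7), np.float64(65.5)), (np.float64(-11.7), np.float64(32.6))]
246 280 290 [(np.float64(-22.2), np.float64(64.6)), (np.float64(-17.7), np.float64(34.4))]
248 281 290 [(np.float64(-27.4), np.float64(60.9)), (np.float64(-23.2), np.float64(33.5))]
250 282 295 [(np.float64(-32.5), np.float64(57.3)), (np.float64(-26.7), np.float64(18.9))]
252 283 299 [(np.float64(-37.6), np.float64(53.6)), (np.float64(-30.6), np.float64(7.0))]
254 283 299 [(np.float64(-43.1), np.float64(52.7)), (np.float64(-36.1), np.float64(6.2))]
256 283 299 [(np.float64(-48.6), np.float64(51.8)), (np.float64(-41.6), np.float64(5.3))]
258 285 299 [(np.float64(-53.3), np.float64(45.4)), (np.float64(-47.1), np.float64(4.4))]
260 285 299 [(np.float64(-58.8), np.float64(44.5)), (np.float64(-52.6), np.float64(3.5))]
```

View pics/c6.png

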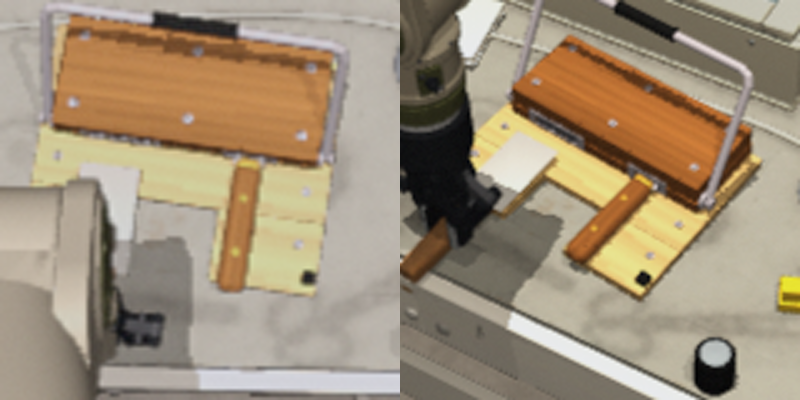

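The crops show the knife home in its slot. The scraper blade is over the left board, with its edges at about x = 80 and 140 in the left crop, maybe 2–4 mm too far left. I'll cross-check from the scene camera.

Run:
```python
import m; from m import *
from g import O,YAW
X=np.array([np.cos(YAW),np.sin(YAW)]);Y=np.array([-X[1],X[0]])
for n,box in(('scene',(200,320,200,300)),('top',(265,300,232,262))):
    m.d=d=cam(n); P=cloud(d); hsv=cv2.cvtColor(d['frame'],cv2.COLOR_RGB2HSV); H,S,V=[hsv[...,i].astype(int) for i in range(3)]
    D=(u>box[0])&(u<box[1])&(v>box[2])&(v<box[3])
    dk=(P[...,2]>.04)&(P[...,2]<.056)&(H<18)&(S>110)&(u>230)&(u<370)&(v>170)&(v<290)
    r,_=rect(comps(dk,1)[0],.048); c=np.array(r[0]); print(n,'block',np.round(r[0],1),np.round(r[1],1),r[2], 'O->',(c-67.5*X).round(1))
    # blade: bright unsaturated, depth near .023, forward part
    Q=P@np.array([[X[0],Y[0]],[X[1],Y[1]],[0,0]])-[O@X,O@Y]; Q*=1000
    b=comps(D&(S<60)&(V>150)&(P[...,2]>.012)&(P[...,2]<.032)&(Q[...,0]>-60)&(Q[...,0]<15)&(Q[...,1]>15)&(Q[...,1]<100),1)[0]
    r,bx=rect(b,.023); bx=np.array(bx); print(' blade',np.round(r[1],1),r[2],b.sum()); print(' corners rel block fit',np.c_[(bx-c)@X+67.5,(bx-c)@Y].round(1).tolist())
```

```text
scene block [600.   10.4] [226.5 100.5] 83.2000503540039 O-> [533.   18.9]
 blade [49.4 57.9] 84.79512786865234 362
 corners rel block fit [[-56.3, 34.6], [1.5, 36.6], [-0.2, 85.9], [-58.0, 83.9]]
top block [604.2  14.2] [222.9  95.3] 82.77149200439453 O-> [537.2  22.7]
 blade [49.5 58.2] 84.8095703125 216
 corners rel block fit [[-58.3, 32.2], [-0.1, 34.4], [-1.8, 83.8], [-60.0, 81.7]]
```

Both cameras show the blade turned about +2° in the grip, with its tip centre at y≈59–60. I correct with a roll of +0.2.

```bash
python3 -m handwheel '{"deltas":[[-1,0,0,0.03,0.2],[-1,0,0,0,0],[-1,0,0,0,0]]}'; python3 g.py d -36 55 0.037
python3 - <<'E'
import m; from m import *
from g import O,YAW
X=np.array([np.cos(YAW),np.sin(YAW)]);Y=np.array([-X[1],X[0]])
for n,box,c in(('scene',(200,320,200,300),(600,10.4)),('top',(265,300,232,262),(604.,14.5))):
    m.d=d=cam(n); P=cloud(d); hsv=cv2.cvtColor(d['frame'],cv2.COLOR_RGB2HSV); H,S,V=[hsv[...,i].astype(int) for i in range(3)]
    D=(u>box[0])&(u<box[1])&(v>box[2])&(v<box[3])
    Q=P@np.array([[X[0],Y[0]],[X[1],Y[1]],[0,0]])-[O@X,O@Y]; Q*=1000
    b=comps(D&(S<60)&(V>150)&(P[...,2]>.012)&(P[...,2]<.032)&(Q[...,0]>-60)&(Q[...,0]<15)&(Q[...,1]>15)&(Q[...,1]<100),1)[0]
    r,bx=rect(b,.023); bx=np.array(bx); print(n,np.round(r[1],1),r[2],np.c_[(bx-c)@X+67.5,(bx-c)@Y].round(1).tolist())
    # knife handle as reference in the same camera
    k=comps((H<22)&(S>110)&(P[...,2]>.02)&(P[...,2]<.036)&(Q[...,0]<5)&(Q[...,0]>-100)&(Q[...,1]<-25)&(Q[...,1]>-90),1)[0]
    r,bx=rect(k,.027); print(' knife',np.round(r[1],1),r[2],(np.array(r[0])-c)@X+67.5,(np.array(r[0])-c)@Y)
E
```

```text
clock: 27.78
tcp_pos: [0.4073, 0.094, 0.0359]
orientation: [-0.0, 0.081, 0.997, 0.0]
wrist_force: [0.3, 0.3, -0.1]
finger_gap: 0.0242
grip_force: 58.9
tcp [0.4073 0.094  0.0359] yaw 80.71 tilt [ 0.  0. -1.] d [-2.593  0.092 -0.027] roll None gap 0.0242 F [ 0.3  0.3 -0.1] grip 58.9 t 27.775 j6 0.2
scene [48.9 56.1] 82.48820495605469 [[-57.4, 31.3], [-1.3, 31.0], [-1.0, 79.9], [-57.2, 80.2]]
 knife [ 25.3 105.3] 83.60086822509766 -39.798383516291054 -55.45582399332044
top [50.9 57.2] 82.45941925048828 [[-58.0, 29.0], [-0.8, 28.7], [-0.6, 79.6], [-57.7, 79.9]]
 knife [22.7 97.6] 82.35552978515625 -41.57710624655823 -54.601423143793276
```

Blade centre is now at y = 54–55.5, parallel to the dock, with the knife reading -55 as reference. Inserting along the dock's x.

```bash
python3 -m handwheel '{"deltas":[[-1,-0.3,0.01,-0.02,0],[-1,-0.3,0.01,0,0],[-1,-0.25,0.01,0,0],[-1,-0.2,0.007,0,0],[-1,-0.2,0.007,0,0],[-1,0,0,0,0]]}'; python3 g.py d -36 55 0.037
```

```text
clock: 28.68
tcp_pos: [0.4577, 0.0876, 0.0368]
orientation: [0.0, 0.081, 0.997, 0.0]
wrist_force: [-1.3, -0.4, -0.5]
finger_gap: 0.0247
grip_force: 58.9
tcp [0.4577 0.0876 0.0368] yaw 80.7 tilt [-0.  0. -1.] d [-1.323  0.047 -0.005] roll None gap 0.0247 F [-1.3 -0.4 -0.5] grip 58.9 t 28.675 j6 0.18
```

```bash
python3 -m handwheel '{"deltas":[[-1,-0.3,0.01,0,0],[-1,-0.3,0.01,0,0],[-1,-0.3,0.01,0,0],[-1,-0.2,0.007,0,0],[-1,-0.1,0.004,0,0],[-1,0,0,0,0]]}'; python3 g.py d -36 55 0.037
```

```text
clock: 29.42
tcp_pos: [0.5047, 0.0815, 0.0367]
orientation: [-0.0, 0.081, 0.997, 0.0]
wrist_force: [0.3, 0.9, -0.2]
finger_gap: 0.0248
grip_force: 58.9
tcp [0.5047 0.0815 0.0367] yaw 80.71 tilt [ 0.  0. -1.] d [-0.139  0.007 -0.008] roll None gap 0.0248 F [ 0.3  0.9 -0.2] grip 58.9 t 29.425 j6 0.17
```

```bash
python3 -m handwheel '{"deltas":[[-1,-0.1,0.004,0,0],[-1,-0.08,0.003,0,0],[-1,-0.06,0,0,0],[-1,-0.05,0,0,0],[-1,0,0,0,0]]}'; python3 g.py d -36 55 0.037
```

```text
clock: 30.05
tcp_pos: [0.5127, 0.0803, 0.036]
orientation: [-0.003, 0.081, 0.997, 0.0]
wrist_force: [-7.6, 1.5, 3.7]
finger_gap: 0.0242
grip_force: 59.8
tcp [0.5127 0.0803 0.036 ] yaw 80.74 tilt [ 0.006 -0.    -1.   ] d [ 0.063  0.004 -0.024] roll None gap 0.0242 F [-7.6  1.5  3.7] grip 59.8 t 30.05 j6 0.16
```

```bash
python3 -m handwheel '{"deltas":[[-1,-0.05,0,0,0],[-1,-0.05,0,0,0],[-1,0,0,0,0]]}'; python3 g.py d -36 55 0.037
```

```text
clock: 30.42
tcp_pos: [0.5128, 0.0803, 0.0359]
orientation: [-0.007, 0.08, 0.997, 0.0]
wrist_force: [-16.9, 1.7, 12.5]
finger_gap: 0.0247
grip_force: 61.2
tcp [0.5128 0.0803 0.0359] yaw 80.77 tilt [ 0.013 -0.    -1.   ] d [ 0.067  0.005 -0.026] roll None gap 0.0247 F [-16.9   1.7  12.5] grip 61.2 t 30.425 j6 0.16
```

```bash
python3 -m handwheel '{"deltas":[[0.3,0,0,0,0],[0.3,0,0,0,0],[0.3,0,0,0,0],[0.3,0,0,-0.4,0],[0.3,0,0,-0.8,0],[1,0,0,-1,0],[1,0,0,-1,0],[1,0,0,-1,0],[1,0,0,-1,-1],[1,0,0,-0.4,-1],[1,0,0,0,-1],[1,0,0,0,-1],[1,0,0,0,-1],[1,0,0,0,-1],[1,0,0,0,-1],[1,0,0,0,-1],[1,0,0,0,-1],[1,0,0,0,-0.2],[1,0,0,0,0]]}'; python3 g.py .635 .0087 .142 172.7
python3 - <<'E'
from g import *
d=cam('wrist'); save(d,'w7.png')
E
```

```text
clock: 32.8
tcp_pos: [0.5201, 0.0793, 0.2615]
orientation: [0.0, -0.66, 0.751, -0.0]
wrist_force: [-0.2, -0.1, -0.5]
finger_gap: 0.0855
grip_force: 0.0
tcp [0.5201 0.0793 0.2615] yaw 172.58 tilt [-0.    -0.001 -1.   ] d [ 1.38  -3.074  2.989] roll -0.012 gap 0.0855 F [-0.2 -0.1 -0.5] grip 0.0 t 32.8 j6 -1.44
```

View pics/w7.png

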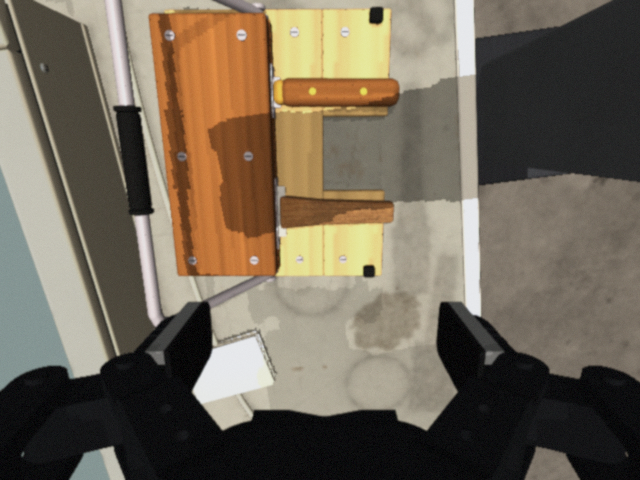

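The wrist view shows both handles home: the butts are at (398,93) and (393,212), about 9 mm past the board's front edge as expected. The bail is fully back, with its sleeve at (133,160). Next, the bail.

```bash
python3 -m handwheel '{"deltas":[[1,0.5,-0.8,0,0],[1,0.5,-0.8,0,0],[1,0.38,-0.8,0.2,0],[1,0,-0.67,0.3,0],[1,0,0,0.6,0],[1,0,0,0.7,0],[1,0,0,0.7,0],[1,0,0,0.49,0],[1,0,0,0,0],[-1,0,0,0,0],[-1,0,0,0,0],[-1,0,0,0,0],[-1,0,0,0,0],[-1,0,0,0,0],[-1,0,0,0,0]]}' 30; python3 g.py .635 .0087 .141 172.7
python3 - <<'E'
import numpy as np
t=np.linspace(2.09,0,15); x=30-133*np.cos(t); z=24+133*np.sin(t)
print([(float(round(-a/40,2)),float(round(-b/40,2))) for a,b in zip(np.diff(x),np.diff(z))])
E
```

```text
clock: 34.72
tcp_pos: [0.6352, 0.009, 0.1416]
orientation: [0.0, -0.661, 0.751, -0.0]
wrist_force: [-0.7, -0.0, 2.0]
finger_gap: 0.0128
grip_force: 29.3
tcp [0.6352 0.009  0.1416] yaw 172.71 tilt [-0.    -0.001 -1.   ] d [0.007 0.003 0.016] roll 0.001 gap 0.0128 F [-0.7 -0.   2. ] grip 29.3 t 34.725 j6 -1.56
[(0.45, -0.21), (0.47, -0.14), (0.49, -0.07), (0.5, 0.0), (0.49, 0.08), (0.47, 0.15), (0.45, 0.22), (0.41, 0.28), (0.36, 0.34), (0.31, 0.39), (0.25, 0.43), (0.18, 0.46), (0.11, 0.48), (0.04, 0.49)]
```

```bash
python3 -m handwheel '{"deltas":[[-1,0,0.45,-0.21,0],[-1,0,0.47,-0.14,0],[-1,0,0.49,-0.07,0],[-1,0,0.5,0,0],[-1,0,0.49,0.08,0],[-1,0,0.47,0.15,0],[-1,0,0.45,0.22,0],[-1,0,0.41,0.28,0],[-1,0,0,0,0]]}'; python3 g.py d -65.5 0 0.1174 172.7
```

```text
clock: 35.85
tcp_pos: [0.4855, 0.0279, 0.1282]
orientation: [-0.001, -0.661, 0.751, 0.001]
wrist_force: [-0.9, -1.2, -0.8]
finger_gap: 0.0129
grip_force: 31.3
tcp [0.4855 0.0279 0.1282] yaw 172.71 tilt [ 0.     0.002 -1.   ] d [-0.017  0.291  0.271] roll 0.001 gap 0.0129 F [-0.9 -1.2 -0.8] grip 31.3 t 35.85 j6 -1.55
```

```bash
python3 -m handwheel '{"deltas":[[-1,0,0.36,0.34,0],[-1,0,0.31,0.39,0],[-1,0,0.25,0.43,0],[-1,0,0.18,0.46,0],[-1,0,0,0,0]]}'; python3 g.py d -103 0 0.024 172.7
```

```text
clock: 36.48
tcp_pos: [0.4438, 0.0332, 0.0636]
orientation: [-0.0, -0.661, 0.751, -0.0]
wrist_force: [2.0, -2.1, -2.2]
finger_gap: 0.013
grip_force: 33.4
tcp [0.4438 0.0332 0.0636] yaw 172.7 tilt [ 0. -0. -1.] d [-0.017  0.177  0.99 ] roll -0.0 gap 0.013 F [ 2.  -2.1 -2.2] grip 33.4 t 36.475 j6 -1.55
```

```bash
python3 -m handwheel '{"deltas":[[-1,0,0.1,0.4,0],[-1,0,0.04,0.4,0],[-1,0,0.01,0.2,0],[-1,0,0,0.06,0],[-1,0,0,0,0]]}'; python3 g.py d -103 0 0.024 172.7
```

```text
clock: 37.1
tcp_pos: [0.4373, 0.0341, 0.0217]
orientation: [-0.0, -0.661, 0.751, 0.0]
wrist_force: [-1.0, -1.2, -0.2]
finger_gap: 0.0127
grip_force: 34.9
tcp [0.4373 0.0341 0.0217] yaw 172.71 tilt [ 0.  0. -1.] d [-0.015  0.013 -0.058] roll 0.001 gap 0.0127 F [-1.  -1.2 -0.2] grip 34.9 t 37.1 j6 -1.55
```

```bash
python3 -m handwheel '{"deltas":[[-1,0,0,0.05,0],[-1,0,0,0,0]]}'; python3 g.py d -103 0 0.024 172.7
```

```text
clock: 37.35
tcp_pos: [0.4373, 0.0341, 0.02]
orientation: [-0.0, -0.661, 0.751, -0.0]
wrist_force: [-3.6, -2.1, 4.2]
finger_gap: 0.0128
grip_force: 35.5
tcp [0.4373 0.0341 0.02  ] yaw 172.71 tilt [ 0. -0. -1.] d [-0.015  0.013 -0.1  ] roll 0.001 gap 0.0128 F [-3.6 -2.1  4.2] grip 35.5 t 37.35 j6 -1.55
```

```bash
python3 -m handwheel '{"deltas":[[-1,0,0,0.05,0],[-1,0,0,0,0]]}'; python3 g.py d -103 0 0.024 172.7
```

```text
clock: 37.6
tcp_pos: [0.4374, 0.0341, 0.0197]
orientation: [0.0, -0.661, 0.751, -0.001]
wrist_force: [-9.6, -1.1, 24.5]
finger_gap: 0.0129
grip_force: 37.4
tcp [0.4374 0.0341 0.0197] yaw 172.72 tilt [ 0.    -0.001 -1.   ] d [-0.015  0.016 -0.108] roll 0.002 gap 0.0129 F [-9.6 -1.1 24.5] grip 37.4 t 37.6 j6 -1.55
```

```bash
python3 -m handwheel '{"deltas":[[-1,0,0,-0.1,0],[0.2,0,0,0,0],[0.2,0,0,0,0],[0.2,0,0,0,0],[0.2,0,0,-0.5,0],[1,0,0,-1,0],[1,0,0,-1,0],[1,0,0,-1,0],[1,0,0,-1,0],[1,0,0,0,0]]}'
python3 - <<'E'
from g import *
d=cam('wrist'); save(d,'w8.png'); P=cloud(d)
hsv=cv2.cvtColor(d['frame'],cv2.COLOR_RGB2HSV); Q=(P[...,:2]-O)@np.array([[np.cos(YAW),-np.sin(YAW)],[np.sin(YAW),np.cos(YAW)]])*1000
m=(hsv[...,2]<50)&(abs(Q[...,1])<32)&(Q[...,0]<-85)&(Q[...,0]>-125)&(P[...,2]<.08); print(m.sum(),np.nanmedian(P[m],0),np.nanpercentile(P[m][:,2],[10,50,90]),np.nanmedian(Q[m],0))
b=(abs(Q[...,1])>80)&(abs(Q[...,1])<105)&(Q[...,0]<-95)&(Q[...,0]>-112)&(P[...,2]>.012); print('bar top z (28.5 expected)',b.sum(),np.nanpercentile(P[b][:,2],[10,50,90]))
k=(abs(Q[...,0]+50)<5)&(abs(Q[...,1]+80)<10); print('board z ref 12',np.nanmedian(P[k][:,2]))
E
```

```text
clock: 38.85
tcp_pos: [0.4395, 0.0342, 0.2045]
orientation: [0.002, -0.661, 0.751, -0.002]
wrist_force: [0.1, 0.4, -1.0]
finger_gap: 0.0852
grip_force: 0.0
1208 [0.43776192 0.0325809  0.03211268] [0.02996595 0.03211268 0.03333559] [-101.80993973   -2.2947338 ]
bar top z (28.5 expected) 678 [0.02800775 0.02991752 0.03120267]
board z ref 12 0.01198788169351414
```

View pics/w8.png

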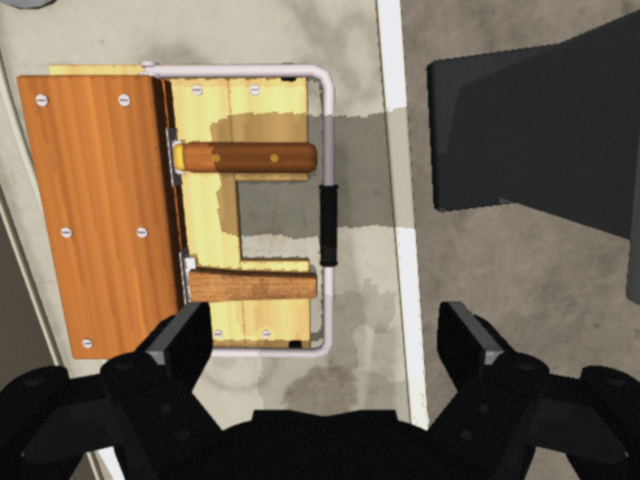

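The wrist view shows the bail down in front of both butts, with the sleeve at (328, 185–265). It reads about 1 mm high, so I'll press it down from above with closed fingers to be sure.

```bash
python3 -m handwheel '{"deltas":[[-1,0,0.04,0.6,0],[-1,0,0,0.8,0],[-1,0,0,0.8,0],[-1,0,0,0.8,0],[-1,0,0,0.5,0],[-1,0,0,0.2,0],[-1,0,0,0.1,0],[-1,0,0,0,0],[-1,0,0,0,0]]}'; python3 g.py d -103 0 0.05 172.7
```

```text
clock: 40.02
tcp_pos: [0.4363, 0.0344, 0.05]
orientation: [0.001, -0.661, 0.751, -0.0]
wrist_force: [-0.5, -0.0, 0.0]
finger_gap: 0.0001
grip_force: 0.0
tcp [0.4363 0.0344 0.05  ] yaw 172.72 tilt [-0.    -0.001 -1.   ] d [-0.011 -0.013  0.001] roll 0.002 gap 0.0001 F [-0.5 -0.   0. ] grip 0.0 t 40.025 j6 -1.55
```

```bash
python3 -m handwheel '{"deltas":[[-1,0,0,0.05,0],[-1,0,0,0.05,0],[-1,0,0,0,0]]}'; python3 g.py d -103 0 0.05 172.7
```

```text
clock: 40.4
tcp_pos: [0.4367, 0.0344, 0.0489]
orientation: [0.001, -0.661, 0.751, -0.001]
wrist_force: [-9.6, 0.8, 33.9]
finger_gap: -0.0
grip_force: 17.3
tcp [0.4367 0.0344 0.0489] yaw 172.73 tilt [ 0.    -0.003 -1.   ] d [-0.011 -0.002 -0.028] roll 0.003 gap -0.0 F [-9.6  0.8 33.9] grip 17.3 t 40.4 j6 -1.55
```

```bash
python3 -m handwheel '{"deltas":[[-1,0,0,-0.3,0],[-1,0,0,-0.9,0],[-1,0,0,-1,0],[-1,0,0,-1,0],[-1,0,0,-1,0],[-1,0,0,0,0],[-1,0,0,0,0]]}'
python3 - <<'E'
from g import *
d=cam('wrist'); P=cloud(d)
Q=(P[...,:2]-O)@np.array([[np.cos(YAW),-np.sin(YAW)],[np.sin(YAW),np.cos(YAW)]])*1000
hsv=cv2.cvtColor(d['frame'],cv2.COLOR_RGB2HSV)
m=(hsv[...,2]<50)&(abs(Q[...,1])<32)&(Q[...,0]<-85)&(Q[...,0]>-125)&(P[...,2]<.08); print(np.nanpercentile(P[m][:,2],[10,50,90]))
for s in(-55,55):
    h=(abs(Q[...,1]-s)<8)&(hsv[...,1]>110)&(hsv[...,0]<22)&(P[...,2]>.02)&(P[...,2]<.036)&(Q[...,0]<0); print(s,'butt x',np.nanmin(Q[h][:,0]))
from workcell import hand_in
print(hand_in())
E
```

```text
clock: 41.28
tcp_pos: [0.4355, 0.0345, 0.2132]
orientation: [0.0, -0.661, 0.751, 0.0]
wrist_force: [-0.3, -0.5, 0.2]
finger_gap: 0.0002
grip_force: 0.0
[0.02774819 0.02975463 0.03114904]
-55 butt x -92.32962077192178
55 butt x -91.35580691143944
the job is handed in; nothing more can be done
None
```

The scraper and the ink knife are both pushed in to the stops of their slots, the bail is pressed down to its stop in front of the handles, and the job was handed in at about 41 s; the hand-in gave no verdict.

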